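# Clear the loose spacers off the assembly deck into the blue bin

## Task

Clear the assembly deck for the next drive: sweep all four loose brass spacers along the deck with your fingertips and off its end into the blue bin, none into the red scrap bin or onto the bench. Push them only, do not pick any up or carry them over the edge, and leave the capacitor and the red insulator standing where they are.

Things in the scene. Friction and masses are not known exactly. Their poses are not given: they have to be found in the camera images.
- deck: fixed raised deck, grey board 280 (its x) by 350 mm (its y) on an aluminium frame; top 80 mm above the bench. Origin: on the bench under its centre, z up. Black lips 12 mm high round the top, inner faces at x = -125/+125 and y = -160/+160 mm, but for a gate in each end, open from x = -90 to +90 mm: there the board ends at y = -175/+175 mm and a bin stands just beyond, below the edge
- blue_bin: blue plastic stacking bin, fixed, on the bench against one end of the deck (ends change). 200 mm long (its x), 105 mm wide (its y; axes parallel to the deck's), walls 3 mm, rim 74 mm high, 6 mm below the deck's top (sloping to 42 mm over the 40 mm at its -x front); 3 mm gap to the deck. Origin: centre of its underside, on the bench. The spacers belong in this one; empty at the start.
- red_bin: red plastic stacking bin, fixed, on the bench against the other end of the deck (ends change). 200 mm long (its x), 105 mm wide (its y; axes parallel to the deck's), walls 3 mm, rim 74 mm high, 6 mm below the deck's top (sloping to 42 mm over the 40 mm at its -x front); 3 mm gap to the deck. Origin: centre of its underside, on the bench. For scrap; a few scraps lie in it.
- spacer1: loose brass hexagon busbar spacer, 24 mm across flats, 16 mm high, about 57 g, standing on one hexagonal end on the deck; origin at its centre (8 mm above the deck's top), z along its bore. Pushed off-centre, or by one narrow face, it turns and slips off sideways; two fingertips side by side, a little apart, keep it in line
- spacer2: loose brass hexagon busbar spacer, 24 mm across flats, 16 mm high, about 57 g, standing on one hexagonal end on the deck; origin at its centre (8 mm above the deck's top), z along its bore. Pushed off-centre, or by one narrow face, it turns and slips off sideways; two fingertips side by side, a little apart, keep it in line
- spacer3: loose brass hexagon busbar spacer, 24 mm across flats, 16 mm high, about 57 g, standing on one hexagonal end on the deck; origin at its centre (8 mm above the deck's top), z along its bore. Pushed off-centre, or by one narrow face, it turns and slips off sideways; two fingertips side by side, a little apart, keep it in line
- spacer4: loose brass hexagon busbar spacer, 24 mm across flats, 16 mm high, about 57 g, standing on one hexagonal end on the deck; origin at its centre (8 mm above the deck's top), z along its bore. Pushed off-centre, or by one narrow face, it turns and slips off sideways; two fingertips side by side, a little apart, keep it in line
- capacitor: dark blue-black upright capacitor can, 35 mm diameter, 45 mm high, about 70 g, loose, standing on the deck between the spacers, near the deck's long centre line (x = 0 of the deck); origin at the centre of its underside. Bystander
- insulator: dark red drum-shaped hexagonal insulator, 30 mm across flats (35 mm over corners), 34 mm high, about 60 g, loose, standing on the deck between the spacers, near the deck's long centre line; origin at the centre of its underside. Bystander

How it is judged (in metres and radians):
At the end, for the whole second after the job is handed in: all four spacers lie at rest (slower than 0.03 m/s) inside the blue bin, below its rim; the capacitor and the insulator still stand upright (within 0.2 rad) and are within 10 mm of where they were (x of spacer1 in the frame of blue_bin between -0.1 and 0.1 m and y of spacer1 in the frame of blue_bin between -0.0525 and 0.0525 m and z of each of spacer1, spacer2, spacer3, spacer4 in the frame of blue_bin below 0.06 m and linear speed of each of spacer1, spacer2, spacer3, spacer4 below 0.03 m/s and x of spacer2 in the frame of blue_bin between -0.1 and 0.1 m and y of spacer2 in the frame of blue_bin between -0.0525 and 0.0525 m and x of spacer3 in the frame of blue_bin between -0.1 and 0.1 m and y of spacer3 in the frame of blue_bin between -0.0525 and 0.0525 m and x of spacer4 in the frame of blue_bin between -0.1 and 0.1 m and y of spacer4 in the frame of blue_bin between -0.0525 and 0.0525 m and distance of each of capacitor, insulator from where it was at the start of the episode below 0.01 m and angle between each of capacitor, insulator's own z axis and vertical below 0.2 rad); the robot touches nothing.
It fails at once if a spacer is picked up: its centre rises more than 12 mm above its height on the deck (height (world z) of any of spacer1, spacer2, spacer3, spacer4 above 0.1 m).
It fails at once if a spacer is carried out over a bin at deck height: its centre is more than 45 mm beyond the end of the deck and still as high as the deck's top ((height (world z) of spacer1 above 0.08 m and (y of spacer1 in the frame of deck above 0.22 m or y of spacer1 in the frame of deck below -0.22 m)) or (height (world z) of spacer2 above 0.08 m and (y of spacer2 in the frame of deck above 0.22 m or y of spacer2 in the frame of deck below -0.22 m)) or (height (world z) of spacer3 above 0.08 m and (y of spacer3 in the frame of deck above 0.22 m or y of spacer3 in the frame of deck below -0.22 m)) or (height (world z) of spacer4 above 0.08 m and (y of spacer4 in the frame of deck above 0.22 m or y of spacer4 in the frame of deck below -0.22 m))).
It fails at once if the capacitor or the insulator is moved more than 10 mm or tipped over (distance of any of capacitor, insulator from where it was at the start of the episode above 0.01 m or angle between any of capacitor, insulator's own z axis and vertical above 0.2 rad).
It also fails if it takes over 64 s, if anything falls off the work surface, if the arm or the gripper's body presses on something with over 40 N, if the wrist force passes 120 N, or if a joint passes its speed limit or range.

## Robot

A 7-joint arm with a two-finger parallel gripper is mounted at the origin on the work surface. World frame = base frame: x ahead of the robot, y to its left, z up, the work surface at z = 0. Lengths are in m, angles in degrees, forces in N, time in s.
With the tool pointing down it reaches from about 0.35 to 0.775 m from the base axis. Payload 3.1 kg.
Tool frame: the origin (TCP) lies on the centre line of the jaws, within the pads' length; the fingertips stand 17 mm ahead of it and the grasp point (between the pads) lies 2 mm behind it (robot.tip_reach is the distance from the TCP to the fingertips, in m); z points along the fingers, y is the direction in which the jaws open and shut (so a half turn about z gives the same grasp; the last joint's range is limited). The gripper opens to 85 mm and grips with 20 to 120 N. Pads are 22 mm wide; open, the fingers measure 114 mm over their backs; the gripper's body (76 mm by 85 mm) begins 54 mm behind the grasp point. The pads swing forward as they close: fully open they stand 13 mm farther back than shut.
Start: joints at [-79.108, 17.813, 0.802, 86.603, -0.252, 75.585, -1.558], TCP at [0.126, 0.535, 0.248] pointing down, gripper open.
Joint ranges: [-154.91, 154.91], [-16.99, 109.72], [-72.82, 74.43], [7.12, 147.25], [-82.49, 262.49], [11.32, 116.49], [-174.64, 174.64]. Speed limits (degrees/s): [159.86, 159.86, 180, 180, 180, 180, 180].

## Interface

Orientations are given as [roll, pitch, yaw] about the fixed x, y, z axes, in that order (R = Rz(yaw) Ry(pitch) Rx(roll)).
In Python, from station import robot, fingers, vision, workorder, recognise gives the robot as it stands. Calls block until the motion is done:
- robot.move_to(position, orientation): joint-space move of the TCP to a pose.
- robot.line_to(position, orientation=None, velocity=0.15, f_stop=None): straight line of the TCP; orientation=None keeps the orientation; velocity is the mean speed in m/s. With f_stop (N) it stops when the force on the tool has changed by that much, and returns True; else False.
- robot.move_j(angles): joint-space move.
- fingers.gripper_to(opening, force=None): opening from 0.0 (shut) to 1.0 (fully open); force is the grip in N (None keeps the last); returns when the fingers have stopped.
- robot.pause(seconds).
- robot.inverse_kinematics(position, orientation): joint angles nearest the present ones, or None.
- vision.grab_frame(name): name is "scene" or "side" or "wrist"; returns the picture (480x640x3 uint8, red, green, blue); there is no depth.
- vision.calibration(name): a dict with "mtx" (3x3 intrinsics, pixels), "extrinsics" (4x4, takes a point from world to camera coordinates); the wrist camera has in their place "T_tool_cam" (4x4, takes a point from camera to tool coordinates, whose origin is the TCP and whose axes are the flange's). Camera axes: x right, y up, looking along -z (the intrinsics and any distortion apply to the point x, -y, -z); pixel columns grow to the right and rows downward; lengths in m; the calibration is good to about 2 mm. The wrist camera is an equidistant fisheye: a pixel r from the principal point sees the ray r / f radians off the axis. A picture is of the moment at which its call begins: read the wrist's pose just before it. calibration takes no time and is no camera call.
A pose or a line that the arm cannot do raises robot.PlanningError and nothing moves.
- workorder.close_job(): hands the job in, once; it reports no verdict.
Trained networks look in the newest picture that a camera, given by its name, has taken for a name from the list of things; names that differ only in an ending like _2 or _b are one class to them, and where a whole thing is asked for, a point or a joint stands for the part that bears it (a point fixed in the world has none). Each returns a list of dicts, best first, with "p" (0 to 1); they miss things now and then, are a little off and sometimes report something else, mostly with a low value. They report only what shows in the picture. A call takes as long as a camera call.
- recognise(label, camera): "rect" ([centre column, centre row, width, height] in pixels, round what is visible of it).
Readings, each from a call of its own:
- robot.current_time_s(): time.
- robot.current_joint_positions(): joint angles.
- robot.current_dq(): joint speeds.
- robot.current_joint_torque(): joint torques, N m.
- robot.current_tool_pos(): TCP position.
- robot.current_eef_rot(): TCP orientation.
- robot.current_contact_force(): force on the tool from outside, world axes, zero at the start.
- robot.current_torque(): the same for the moment, N m.
- robot.current_finger_gap(): opening from 0.0 (shut) to 1.0 (fully open).
Only numpy, scipy, OpenCV 4.12 (cv2) and the standard library are available. Lean on these libraries where they do the work, as an engineer would, in place of code of your own. Each camera call takes 0.05 s, during which the arm holds its last target. There are 200 camera calls.

## Working session

There is one attempt and no reset: what is moved stays moved. The work goes in short steps, each a Python script; the robot and the scene stay as the last script left them, time stands still between calls to the robot, and variables do not carry over. Pictures are saved under pics/ and viewed, about 8 in all and at most 12, crops included, and the job is handed in when it is done.

```bash
mkdir -p pics; ls; cat > h.py <<'E'
from station import robot, fingers, vision, workorder, recognise
import numpy as np, cv2
def save(cam,name):
    im=vision.grab_frame(cam); cv2.imwrite(f"pics/{name}.png",im[:,:,::-1]); return im
def ray(cam,u,v):
    c=vision.calibration(cam); K=np.array(c["mtx"]); E=np.array(c["extrinsics"])
    p=np.linalg.solve(K,[u,v,1.]); d=np.array([p[0],-p[1],-p[2]])
    R=E[:3,:3]; return -R.T@E[:3,3], R.T@d
def onz(cam,u,v,z):
    o,d=ray(cam,u,v); return o+d*(z-o[2])/d[2]
E
python3 - <<'E'
from h import *
for c in ("scene","side"):
    save(c,c+"0"); k=vision.calibration(c); print(c,[x for x in k], np.linalg.inv(k["extrinsics"])[:3,3])
    for l in ("spacer1","capacitor","insulator","deck","blue_bin","red_bin"):
        for r in recognise(l,c)[:6]: print(l,np.round(r["rect"],1),round(r["p"],2), np.round(onz(c,*r["rect"][:2],.088),3))
a=cv2.imread("pics/scene0.png")
E
```

```text
pics
scene ['mtx', 'extrinsics'] [1.11657023 0.4455178  0.61065338]
spacer1 [309.5 185.1  19.7  17.2] 0.79 [ 0.492 -0.05   0.088]
spacer1 [313.  268.6  20.8  18.8] 0.72 [0.648 0.075 0.088]
spacer1 [233.7 226.2  18.8  23.3] 0.68 [ 0.641 -0.074  0.088]
spacer1 [390.8 219.8  19.4  23.4] 0.64 [0.497 0.102 0.088]
capacitor [292.1 197.4  21.9  34.1] 0.64 [ 0.535 -0.051  0.088]
insulator [369.4 242.7  25.9  35.6] 0.95 [0.559 0.106 0.088]
deck [332.3 266.9 313.4 229.6] 0.7 [0.631 0.094 0.088]
blue_bin [460.6 342.8 158.3 159. ] 0.98 [0.653 0.29  0.088]
blue_bin [312.9 267.1  17.1  21.9] 0.34 [0.646 0.073 0.088]
red_bin [211.2 197.4 114.6  84.5] 0.86 [ 0.607 -0.153  0.088]
side ['mtx', 'extrinsics'] [ 0.323989   -0.45546841  0.4578482 ]
spacer1 [402.2 265.4  16.5  20.9] 0.91 [ 0.636 -0.08   0.088]
spacer1 [353.  212.6  23.6  11.2] 0.83 [0.645 0.067 0.088]
spacer1 [292.4 284.6  18.1  19.9] 0.73 [ 0.489 -0.051  0.088]
spacer1 [257.9 227.1  15.2  17.5] 0.55 [0.496 0.094 0.088]
capacitor [331.6 256.5  28.1  38.8] 0.8 [ 0.561 -0.02   0.088]
insulator [297.1 205.7  23.3  29. ] 0.89 [0.575 0.126 0.088]
deck [336.1 280.6 270.1 219.6] 0.72 [ 0.542 -0.068  0.088]
blue_bin [271.4 177.8 112.9  31.1] 0.56 [0.574 0.236 0.088]
red_bin [391.8 388.4 210.2 160.2] 0.96 [ 0.513 -0.237  0.088]
```

View pics/scene0.png

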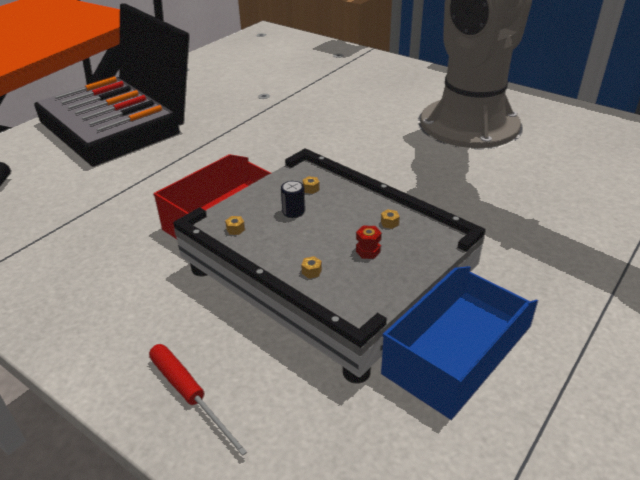

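View pics/side0.png

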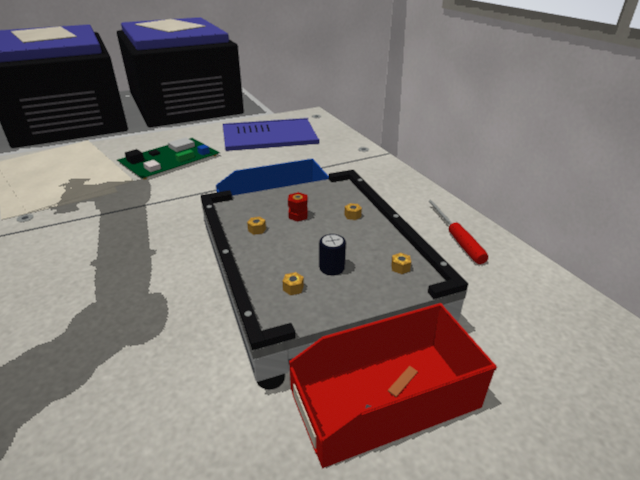

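The scene view shows the blue bin at the far-y end, next to the robot's left. Spacers are at about (310,185), (313,268), (234,226) and (391,219), the capacitor at (292,198) and the insulator at (369,242). The side view agrees. Next I'll fit the deck pose using the black lips.

```bash
python3 - <<'E'
from h import *
from scipy.optimize import minimize, least_squares
cams={}
for c in("scene","side"):
    im=cv2.imread(f"pics/{c}0.png"); blk=(im.max(2)<50).astype(float); cams[c]=(cv2.GaussianBlur(blk,(0,0),1.0),vision.calibration(c))
def proj(k,P):
    E=np.array(k["extrinsics"]);p=P@E[:3,:3].T+E[:3,3];p=p*[1,-1,-1];q=p@np.array(k["mtx"]).T;return q[:,:2]/q[:,2:]
# lip top sample points (z .092) and just-inside board points
t=np.linspace(-.15,.15,80);w=np.linspace(.0015,.0135,5)
lip=[(s*(.125+a),y) for s in(1,-1) for y in t for a in w]+[(s*x,e*(.160+a)) for s in(1,-1) for e in(1,-1) for x in np.linspace(.093,.135,12) for a in w]
out=[(s*.118,y) for s in(1,-1) for y in t]*2+[(s*x,e*.153) for s in(1,-1) for e in(1,-1) for x in np.linspace(.08,.115,12)]*2
lip=np.array(lip);out=np.array(out)
def W(q,P,z):
    c,s=np.cos(q[2]),np.sin(q[2]);return np.c_[P@np.array([[c,s],[-s,c]])+q[:2],np.full(len(P),z)]
def samp(b,p): return cv2.remap(b.astype(np.float32),p[:,0].astype(np.float32)[None],p[:,1].astype(np.float32)[None],1)[0]
def cost(q,cs=("scene","side")):
    return sum(-samp(cams[c][0],proj(cams[c][1],W(q,lip,.092))).mean() for c in cs)
from scipy.optimize import differential_evolution as DE
for cs in(("scene",),("side",),("scene","side")):
    r=DE(cost,[(.5,.64),(-.05,.08),(-.3,.3)],args=(cs,),seed=1,maxiter=60);print(cs,r.x,np.degrees(r.x[2]),r.fun)
q=r.x;np.save("deck.npy",q)
def todeck(p):
    c,s=np.cos(q[2]),np.sin(q[2]);d=np.array(p)[:2]-q[:2];return 1000*np.array([c*d[0]+s*d[1],-s*d[0]+c*d[1]])
D={"s1":((309.5,185.1),(292.4,284.6),.088),"s2":((313,268.6),(353,212.6),.088),"s3":((233.7,226.2),(402.2,265.4),.088),"s4":((390.8,219.8),(257.9,227.1),.088),"cap":((292.1,197.4),(331.6,256.5),.1025),"ins":((369.4,242.7),(297.1,205.7),.097)}
for n,(a,b,z) in D.items():
    A=onz("scene",*a,z);B=onz("side",*b,z);print(n,((A+B)/2).round(4),todeck(A).round(1),todeck(B).round(1))
im=cv2.imread("pics/scene0.png");im2=cv2.imread("pics/side0.png")
for i,c in((im,"scene"),(im2,"side")):
    for b,z in(([(.125,.16),(-.125,.16),(-.125,-.16),(.125,-.16)],.092),([(.09,.175),(-.09,.175),(-.09,-.175),(.09,-.175)],.08)):
        cv2.polylines(i,[proj(cams[c][1],W(q,np.array(b),z)).round().astype(int)],True,(0,255,0),1)
o=np.hstack([im[130:380,150:500],im2[150:400,180:530]])
cv2.imwrite("pics/fit.png",cv2.resize(o,(800,286)))
print(robot.current_eef_rot(),robot.tip_reach,robot.current_time_s())
E
```

```text
('scene',) [ 0.57192886  0.04094402 -0.09928073] -5.688366707585858 -0.9685690999031067
('side',) [ 0.56176841  0.02874032 -0.09425715] -5.4005368496489226 -0.90433973
('scene', 'side') [ 0.56507531  0.03654884 -0.09744312] -5.583079328835321 -1.662711501121521
s1 [ 0.4905 -0.0507  0.088 ] [-64.3 -93.6] [-67.2 -94.6]
s2 [0.6467 0.0711 0.088 ] [78.9 46.1] [76.9 38.5]
s3 [ 0.6385 -0.077   0.088 ] [  85.9 -103. ] [  82.3 -108.8]
s4 [0.4962 0.0978 0.088 ] [-74.6  58.4] [-74.4  50. ]
cap [ 0.5512 -0.0375  0.1025] [ -7.  -75.2] [ -6.2 -75. ]
ins [0.5687 0.1115 0.097 ] [-3.6 74.9] [-3.8 75.1]
[1.79996343e+02 2.19190295e-03 1.66722499e+02] 0.017 0.7
```

View pics/fit.png

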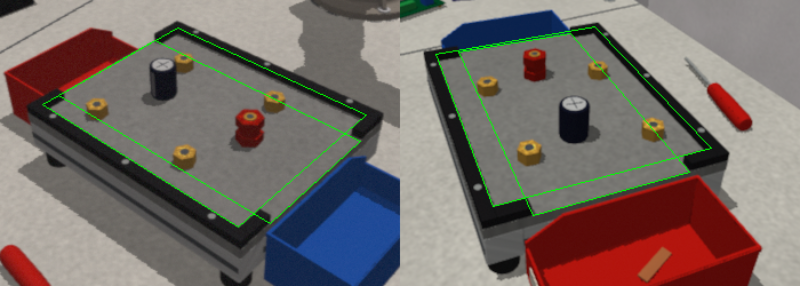

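The fit drifts a few mm because the lips' black side faces bias it. An overhead wrist view should be cleaner.

```bash
cat >> h.py <<'E'
from scipy.spatial.transform import Rotation as Ro
def wcal():
    k=vision.calibration("wrist");T=np.eye(4);T[:3,:3]=Ro.from_euler("xyz",robot.current_eef_rot(),degrees=True).as_matrix();T[:3,3]=robot.current_tool_pos()
    return np.array(k["mtx"]),T@np.array(k["T_tool_cam"])
def wproj(K,T,P):
    p=(P-T[:3,3])@T[:3,:3]*[1,-1,-1];r=np.hypot(p[:,0],p[:,1]);th=np.arctan2(r,p[:,2]);s=th/np.maximum(r,1e-9)
    return np.c_[K[0,0]*p[:,0]*s+K[0,2],K[1,1]*p[:,1]*s+K[1,2]]
def wonz(K,T,u,v,z):
    a=(u-K[0,2])/K[0,0];b=(v-K[1,2])/K[1,1];th=np.hypot(a,b);s=np.sin(th)/max(th,1e-9)
    d=T[:3,:3]@np.array([a*s,-b*s,-np.cos(th)]);return T[:3,3]+d*(z-T[2,3])/d[2]
def W(q,P,z):
    P=np.atleast_2d(P);c,s=np.cos(q[2]),np.sin(q[2]);return np.c_[P@np.array([[c,s],[-s,c]])+q[:2],np.full(len(P),z)]
def todeck(q,p):
    c,s=np.cos(q[2]),np.sin(q[2]);d=np.array(p)[:2]-q[:2];return np.array([c*d[0]+s*d[1],-s*d[0]+c*d[1]])
E
cat > look.py <<'E'
from h import *
from scipy.optimize import minimize
import sys
def look(name,fit=False):
    K,T=wcal();im=save("wrist",name)
    if fit:
        g=cv2.GaussianBlur((im.max(2)<50).astype(np.float32),(0,0),1.)
        t=np.linspace(-.15,.15,80)
        def ring(w): return np.array([(s*(.125+a),y) for s in(1,-1) for y in t for a in w]+[(s*x,e*(.160+a)) for s in(1,-1) for e in(1,-1) for x in np.linspace(.095,.12,12) for a in w])
        lip,ins=ring([.002,.005,.008,.011]),ring([-.002,-.004])
        def cost(q):
            f=lambda P,z:cv2.remap(g,*wproj(K,T,W(q,P,z)).astype(np.float32).T[:,None,:],1).mean()
            return f(ins,.08)-f(lip,.092)
        q0=np.load("deck.npy");S=np.array([q0+d for d in([0,0,0],[.012,0,0],[0,.012,0],[0,0,.03])])
        r=minimize(cost,q0,method="Nelder-Mead",options=dict(initial_simplex=S));q=r.x;print("deck",q,np.degrees(q[2]),r.fun);np.save("deck.npy",q)
    q=np.load("deck.npy")
    for l,z in(("spacer1",.092),("capacitor",.115),("insulator",.105)):
        for r in recognise(l,"wrist")[:6]: print(l,np.round(r["rect"]),round(r["p"],2),"deck mm",(1000*todeck(q,wonz(K,T,*r["rect"][:2],z))).round(1))
    o=im[:,:,::-1].copy()
    for b,z in(([(.125,.16),(-.125,.16),(-.125,-.16),(.125,-.16)],.08),([(.09,.175),(-.09,.175),(-.09,-.175),(.09,-.175)],.08)):
        cv2.polylines(o,[wproj(K,T,W(q,np.array(b),z)).round().astype(int)],True,(0,255,0),1)
    cv2.imwrite(f"pics/{name}_f.png",o)
E
python3 - <<'E'
from look import *
q=np.load("deck.npy")
robot.line_to([.126,.535,.33])
for yaw in(90,-90):
    j=robot.inverse_kinematics([.53,.03,.36],[180,0,yaw+np.degrees(q[2])]);print(yaw,j)
y=90 if robot.inverse_kinematics([.53,.03,.36],[180,0,90+np.degrees(q[2])]) is not None else -90
robot.move_to([.53,.03,.36],[180,0,y+np.degrees(q[2])])
look("w1",True);print(robot.current_time_s())
E
```

```text
90 [-41.99433196  17.46551776  50.68073057  77.82008345 -13.42765951
  90.88012512   1.56185129]
-90 [ 36.48073832  23.37899287 -61.72773289  74.8464402   20.49187331
  93.35523388 152.51775902]
deck [ 0.56350831  0.03681529 -0.09329775] -5.34556748638526 -0.8482986092567444
spacer1 [410. 288.  18.  20.] 0.92 deck mm [  83.5 -101.5]
spacer1 [415. 166.  30.  29.] 0.9 deck mm [80.2 39.7]
spacer1 [281. 281.  27.  24.] 0.72 deck mm [-66.1 -91.2]
spacer1 [272. 149.  28.  21.] 0.66 deck mm [-73.4  55.5]
capacitor [338. 269.  38.  41.] 0.91 deck mm [ -3.3 -69.4]
insulator [339. 132.  36.  31.] 0.96 deck mm [-3.9 72.8]
insulator [408. 289.  20.  22.] 0.74 deck mm [ 76.8 -96.6]
3.9
```

View pics/w1_f.png

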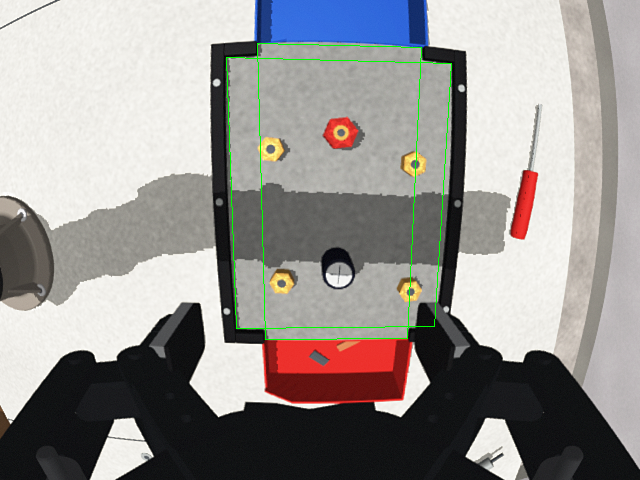

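The overhead fit is good. The overlay follows the lips and gate, the four spacers are at deck x ≈ -74, -66, +80 and +83 mm, and both bystanders are near x = -4. I'll start with the spacer nearest the robot and closest to the blue bin, caging it between two slightly parted tips and angling the push inward to clear the gate posts.

```bash
cat > push.py <<'E'
from look import *
q=np.load("deck.npy")
def sweep(s,e,back=.036,v=.08):
    """push spacer at deck point s towards deck point e (TCP end point)"""
    s,e=np.array(s),np.array(e);d=(e-s)/np.linalg.norm(e-s);a=s-back*d
    yaw=90+np.degrees(q[2]+np.arctan2(-d[0],d[1]));o=[180,0,yaw]
    A=W(q,a,.175)[0];B=W(q,e,.101)[0]
    robot.line_to(A,o,velocity=.25)
    if robot.line_to([A[0],A[1],.101],velocity=.1,f_stop=8): print("touch",robot.current_tool_pos());return False
    hit=robot.line_to(B,velocity=v,f_stop=15)
    print("hit" if hit else "ok",(1000*todeck(q,robot.current_tool_pos())).round(1),robot.current_contact_force(),robot.current_time_s())
    if not hit:
        robot.line_to([B[0],B[1],.175],velocity=.2)
    return not hit
E
python3 - <<'E'
from push import *
fingers.gripper_to(.17)
print(robot.current_finger_gap(),sweep((-.074,.055),(-.058,.184)))
robot.line_to(W(q,[-.03,0.02],.30)[0],[180,0,90+np.degrees(q[2])],velocity=.25)
look("w2");print(robot.current_time_s())
E
```

```text
ok [-57.9 183.5] [-0.16829971  0.17705305 -0.66255052] 8.6167
0.16610274895383084 True
spacer1 [418. 331.  20.  14.] 0.81 deck mm [ 80.4 -95. ]
spacer1 [429. 201.  28.  34.] 0.76 deck mm [79.  40.7]
spacer1 [284.  42.  26.  18.] 0.58 deck mm [-54.7 183.2]
capacitor [337. 314.  34.  37.] 0.73 deck mm [ -7.1 -62.4]
insulator [345. 167.  44.  37.] 0.7 deck mm [-2.4 70.1]
10.3167
```

View pics/w2_f.png

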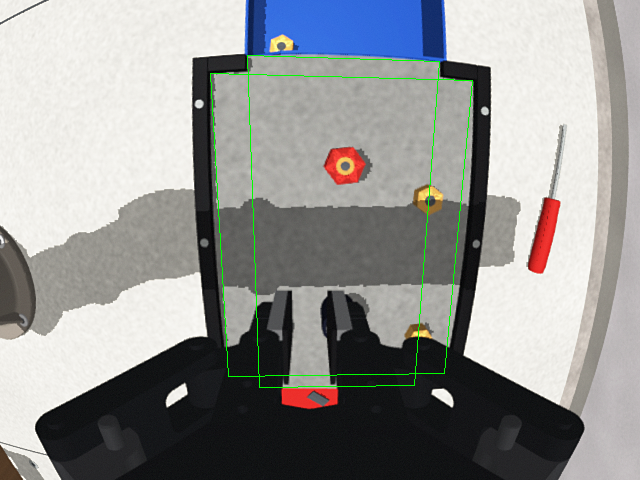

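The first spacer is in the blue bin (281,45) and the insulator is undisturbed. Sweeping the remaining three the same way.

```bash
python3 - <<'E'
from push import *
if sweep((-.066,-.0925),(-.055,.184)) and sweep((.079,.041),(.05,.184)) and sweep((.083,-.1025),(.055,.184)):
    robot.line_to(W(q,[0,-.02],.33)[0],[180,0,90+np.degrees(q[2])],velocity=.25)
    look("w3");save("scene","scene3");recs=[(l,np.round(r["rect"]),round(r["p"],2)) for l in("spacer1","capacitor","insulator") for r in recognise(l,"scene")[:5]];print(*recs,sep="\n")
    a=cv2.imread("pics/w3_f.png");b=cv2.imread("pics/scene3.png")
    cv2.imwrite("pics/both.png",np.hstack([a[0:300,130:530],b[130:430,150:550]]))
print(robot.current_time_s())
E
```

```text
ok [-55.  183.8] [ 0.24355229  0.2719631  -0.12393396] 16.2083
ok [ 50.1 183.4] [-0.26679088  0.08813598  0.66945896] 21.1
ok [ 55.  183.8] [-0.31714207 -0.21940092  0.10417376] 28.1583
spacer1 [310. 121.  38.  36.] 0.63 deck mm [-1.5 73.4]
spacer1 [360.   9.  22.  18.] 0.61 deck mm [ 47.3 189.5]
spacer1 [260.  19.  20.  11.] 0.46 deck mm [-50.9 178.3]
spacer1 [352.  16.  21.  17.] 0.45 deck mm [ 39.1 180.9]
capacitor [308. 269.  37.  44.] 0.82 deck mm [ -2.8 -68. ]
insulator [308. 123.  37.  34.] 0.89 deck mm [-3.1 70.7]
('spacer1', array([497., 321.,  21.,  24.]), 0.82)
('spacer1', array([426., 354.,  18.,  20.]), 0.62)
('spacer1', array([465., 307.,  23.,  23.]), 0.56)
('capacitor', array([293., 200.,  18.,  34.]), 0.6)
('insulator', array([371., 242.,  27.,  32.]), 0.95)
30.275
```

View pics/both.png

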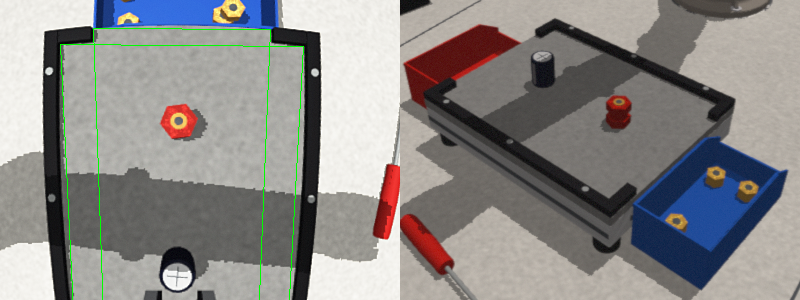

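The deck is clear, both bystanders stand unchanged, and three spacers are plainly in the bin. The fourth seems to be partly hidden beside another, so I'll look from above the bin.

```bash
python3 - <<'E'
from push import *
robot.line_to(W(q,[0,.09],.30)[0],velocity=.2)
look("w4");print(robot.current_time_s())
a=cv2.imread("pics/w4.png");cv2.imwrite("pics/w4c.png",cv2.resize(a[0:240,180:500],(800,600),interpolation=3))
E
```

```text
spacer1 [252. 104.  25.  22.] 0.63 deck mm [-50.6 192.8]
spacer1 [246.  66.  25.  26.] 0.62 deck mm [-56.2 228.2]
spacer1 [363.  90.  21.  23.] 0.6 deck mm [ 47.  205.2]
spacer1 [355.  96.  19.  26.] 0.59 deck mm [ 39.8 199.2]
capacitor [308. 373.  39.  50.] 0.64 deck mm [ -2.5 -64.6]
31.1917
```

View pics/w4c.png

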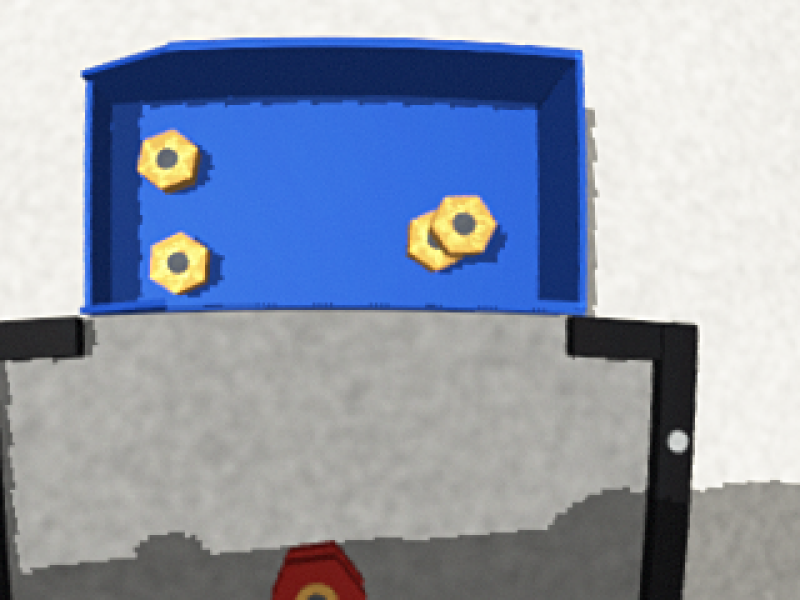

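All four spacers are inside the blue bin. Two are loose on the left; on the right one lies on top of another, at about 30 mm centre height and well under the 60 mm limit. The arm is clear of everything, so I'm handing in.

```bash
python3 -c "
from h import *
workorder.close_job();print(robot.current_time_s())"
```

```text
the job is handed in; nothing more can be done
the job is handed in; nothing more can be done
```

I swept all four spacers off the deck into the blue bin, one at a time, with two slightly parted fingertips. The job was handed in at about 31 s of the 64 s limit, and the system gave no verdict.

- **Spacers:** the last picture, taken from above the bin, shows all four inside it and the gate end of the deck clear. One lies on top of another, at an estimated 30 mm centre height, under the 60 mm limit. No push met an unexpected force.
- **Capacitor and insulator:** both still stand upright. In the fixed scene camera they moved no more than about 3 pixels. The wrist camera's estimates of where they stand vary by a few mm as the viewpoint changes, which I put down to viewing angle rather than movement.
- **Disagreements:**
  - The first deck fit, from the scene and side cameras, disagreed by about 10 mm. I replaced it with an overhead fit from the wrist camera.
  - The spacer detector found only three spacers in the final scene view and once labelled the insulator as a spacer. The close view of the bin settled the count at four.

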